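# Wheel the parts caddy into the yellow bay at the wash bench

## Task

Wheel the blue and white parts caddy across the wash bench and park it centred inside the yellow taped bay (not the green one), lined up with the bay's long sides. First push it straight ahead by its handle bar until both red front castors trail straight, then steer it to the bay and finish with the castors trailing straight. Keep its wheels on the bench all the way, never lifting or tipping it, and let go of it at the end.

Things in the scene. Friction and masses are not known exactly. Their poses are not given: they have to be found in the camera images.
- caddy: Wheeled parts caddy, loose, 0.4-0.9 kg: blue deck 165 (x) by 104 (y) mm with a white open tub, rim 87 mm high, tub rear at x = -78 mm. Origin on the bench plane under the deck's middle; x forward (push direction, roughly +y of the robot at the start, way clear), y left, z up. Fixed rear wheels: axle at x = -70, y = +-36 mm. Two red swivel castors in front. Rolls with under 1 N.
- push_bar (a point): Centre of the caddy's black handle bar, at x = -115, y = 0, z = 125 mm in the caddy's frame, axes as the caddy. Bar 90 mm long along y, 12 thick along x, 14 high, on two steel uprights at y = +-38 mm. 31 mm free between bar and tub, nothing behind it. Pinch it across x from above.
- castor_l (a joint): Swivel angle of the left front castor (pivot at x = 75, y = 36 mm on the caddy; 28 mm wheel, 12 mm behind the pivot). 0 = wheel straight behind the pivot, trailing straight when rolling forward; positive counter-clockwise from above; stops at +-3.0 rad. Swivels freely: some 60 mm of straight forward rolling brings it near 0.
- castor_r (a joint): Swivel angle of the right front castor (pivot at x = 75 mm, y = -36 mm on the caddy), otherwise as castor_l.
- yellow_bay: Parking bay of 10 mm wide yellow tape lying flat on the bench, outline 220 long (x) by 130 wide (y) mm, nothing to bump into. Origin at its centre on the bench; x points along its length, the way the parked caddy should face. A like bay of green tape beside it is not the one.
Things that resemble listed ones, but are neither listed nor needed, are in the scene too. What is shaped like the caddy but orange or purple is not meant.

How it is judged:
On the way:
1. pushed ahead until both front castors trail straight (within 15 degrees), before the caddy comes within 150 mm of the bay's centre (value of joint castor_l between -0.26 and 0.26 rad and value of joint castor_r between -0.26 and 0.26 rad and distance of caddy from where it was at the start of the episode above 0.02 m and horizontal distance between caddy and yellow_bay above 0.15 m), for 0.05 s.
At the end, for the whole second after the job is handed in: The caddy stands still on its wheels, let go, its origin within 20 mm of the yellow bay's centre, within 10 degrees of the bay's long axis, both front castors within 25 degrees of trailing straight (horizontal distance between caddy and yellow_bay below 0.02 m and angle between the x axis of caddy and the x axis of yellow_bay, either way round below 0.175 rad and value of joint castor_l between -0.44 and 0.44 rad and value of joint castor_r between -0.44 and 0.44 rad and height (world z) of caddy below 0.008 m and linear speed of caddy below 0.01 m/s); the robot touches nothing.
It fails at once if the caddy is lifted off the bench (more than 15 mm) (height (world z) of caddy above 0.015 m).
It fails at once if the caddy is tipped by more than 12 degrees (angle between caddy's own z axis and vertical above 0.21 rad).
It also fails if it takes over 45 s, if anything falls off the work surface, if the arm or the gripper's body presses on something with over 40 N, if the wrist force passes 120 N, or if a joint passes its speed limit or range.

## Robot

A 6-joint arm with a two-finger parallel gripper is mounted at the origin on the work surface. World frame = base frame: x ahead of the robot, y to its left, z up, the work surface at z = 0. Lengths are in m, angles in rad, forces in N, time in s.
With the tool pointing down it reaches from about 0.375 to 0.9 m from the base axis. Payload 3.1 kg.
Tool frame: the origin (TCP) lies on the centre line of the jaws, within the pads' length; the fingertips stand robot.finger_overhang ahead of it and the grasp point (between the pads) lies 2 mm behind it (robot.finger_overhang is the distance from the TCP to the fingertips, in m); z points along the fingers, y is the direction in which the jaws open and shut (so a half turn about z gives the same grasp; the last joint's range is limited). The gripper opens to 87 mm and grips with 3 to 60 N. Pads are 19 mm wide; open, the fingers measure 117 mm over their backs; the gripper's body (75 mm by 190 mm) begins 51 mm behind the grasp point.
Start: joints at [1.125, 0.527, 1.433, -0, 1.181, -0.178], TCP at [0.165, 0.603, 0.24] pointing down, gripper open.
Joint ranges: [-3.08, 3.08], [-0.75, 2.2], [0.22, 2.44], [-1.43, 4.57], [0, 2.65], [-2.85, 2.85]. Speed limits (rad/s): [2.79, 2.79, 3.14, 3.14, 3.14, 3.14].

## Interface

Orientations are given as a unit quaternion [x, y, z, w].
In Python, from rig import robot gives the robot as it stands. The module is installed in compiled form; this text tells all that it offers.
- The arm moves only by the tool step_arm, never from a script. Its arguments are lists of equal length, an entry for each row: "slide": the shift along the tool's x, y, z in mm, a list of three; "twist": the turn about the tool's z in degrees. A call has 1 to 20 rows; each row shifts and turns the commanded pose from where the row before left it, along the tool's axes as they then stand; what a row does not reach is not made up. A row lasts 1/12 s, in which the tool goes at most 41.7 mm and 7.16 degrees, less where a joint would pass 70% of its speed; a pose out of reach is approached as far as the arm can. A call is refused whole if a number of a shift passes 41.7 or a number of a turn 7.16, either way. A call with a gripper value outside its range is refused whole. "jaw" is the finger opening in mm, from 0 to 87, set as the call begins (left out, the last holds). The fingers move at their own pace and stop on an object; "force" is the grip in N (left out, the last holds). Time passes only in rows, so rows that do not move let the fingers close. It gives the time, the measured TCP pose, the force and the opening at its end, in the units of the state.
- robot.get_obs(): the state, without advancing time (a new reading comes with each control period).
- robot.camera(name): name is "side" or "top"; returns a dict with "color" (400x640x3 uint8, blue, green, red), "depth" (400x640 float32, m along the optical axis (not along the pixel's ray), 0 where there is no reading), "camera_matrix" (3x3 intrinsics, pixels), "k1" (the pictures are not rectified: a ray, as slopes to the right and down, at radius r is drawn at 1 + k1 r^2 times it, then the intrinsics apply), "origin" and "orientation" of the camera in the world. Camera axes: x right, y down, z forward; pixel columns grow to the right and rows downward; lengths in m; the calibration is good to about 2 mm. A picture is of the moment at which its call begins.
- robot.hand_in(): hands the job in, once; it reports no verdict.
The state is a dict: "time": time; "q": joint angles; "joint_velocities": joint speeds; "joint_torque": joint torques, N m; "position": TCP position; "tool_rot": TCP orientation; "ft_force": force on the tool from outside, world axes, zero at the start; "moment": the same for the moment, N m; "grip_width": finger opening in m.
Only numpy, scipy, OpenCV 4.12 (cv2) and the standard library are available. Lean on these libraries where they do the work, as an engineer would, in place of code of your own. Each camera call takes 0.05 s, during which the arm holds its last target.

## Working session

There is one attempt and no reset: what is moved stays moved. The work goes in short steps, Python scripts to look and compute and a tool call to move; the robot and the scene stay as the last step left them, time stands still between calls to the robot, and variables do not carry over. Pictures are saved under pics/ and viewed, and the job is handed in when it is done.

Besides the shell and the picture viewer there is one more tool, called as name(argument=value, ...), one argument or row to a line, values as JSON. step_arm: Moves the arm, as the interface text tells. Its arguments: {"type":"object","properties":{"slide":{"type":"array","items":{"type":"array","items":{"type":"number"}}},"twist":{"type":"array","items":{"type":"number"}},"jaw":{"type":"number"},"force":{"type":"number"}},"required":["slide","twist"]}

```bash
mkdir -p pics; python3 - <<'E'
from rig import robot
import cv2,numpy as np
o=robot.get_obs()
for k in o: print(k,np.round(o[k],4))
print(robot.finger_overhang)
for n in("top","side"):
    c=robot.camera(n); cv2.imwrite(f"pics/{n}0.png",c["color"]); np.savez(f"{n}0.npz",**c)
    print(n,c["camera_matrix"].tolist(),c["k1"],c["origin"],c["orientation"])
E
```

```text
time 0.0
q [ 1.1245  0.5284  1.4339 -0.      1.1814 -0.1785]
joint_velocities [-0.0017  0.0011 -0.0007 -0.0005  0.0012 -0.0011]
joint_torque [-1.20000e-03 -4.40056e+01 -1.76587e+01  6.31000e-02  5.86000e-02
 -2.00000e-04]
position [0.1651 0.6021 0.2386]
tool_rot [ 1.335e-01  9.910e-01 -1.000e-03 -3.000e-04]
ft_force [-0.2002  0.4371 -0.6437]
moment [ 0.0056 -0.0216 -0.0255]
grip_width 0.0868
0.017
top [[365.8312206107448, 0.0, 321.99818076629685], [0.0, 365.8312206107448, 199.7984418675156], [0.0, 0.0, 1.0]] -0.043579769177962135 [ 0.34875738 -0.04241692  0.94370051] [ 0.70529228 -0.70451785  0.06111742 -0.04982031]
side [[450.41446231466375, 0.0, 319.233340696565], [0.0, 450.41446231466375, 199.81220586809093], [0.0, 0.0, 1.0]] -0.04368610470129221 [ 0.1866657  -0.99821289  0.63759855] [ 0.84813521 -0.12805633  0.07639569 -0.50836202]
```

View pics/top0.png

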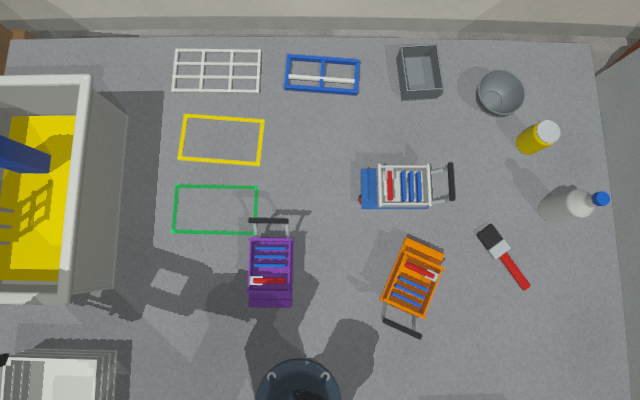

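View pics/side0.png

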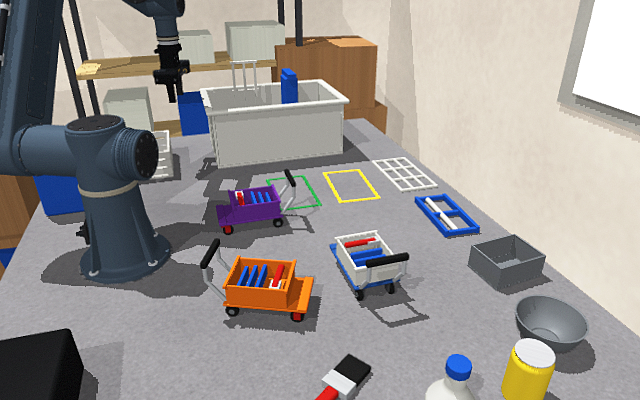

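The top view (up is +x, left is +y) shows three caddies: blue and white at (395,187), purple at (270,270) and orange at (412,278). The blue and white one fits the description. Its bar is at (452,182) and it faces image left, which is +y. The yellow bay is at (221,140) and the green one at (215,209). I'll measure and take enlarged crops.

```bash
cat > h.py <<'E'
import cv2,numpy as np
from scipy.spatial.transform import Rotation as R
def rays(c,uv):
    uv=np.asarray(uv,float).reshape(-1,1,2)
    p=cv2.undistortPoints(uv,np.asarray(c["camera_matrix"]),np.array([float(c["k1"]),0,0,0,0])).reshape(-1,2)
    return R.from_quat(c["orientation"]).apply(np.c_[p,np.ones(len(p))])
def onplane(c,uv,z):
    d=rays(c,uv);o=np.asarray(c["origin"]);return (o+d*((z-o[2])/d[:,2])[:,None])[:,:2]
def proj(c,P):
    Rm=R.from_quat(c["orientation"]).inv();q=Rm.apply(np.atleast_2d(P)-np.asarray(c["origin"]))
    return cv2.projectPoints(q.reshape(-1,1,3),np.zeros(3),np.zeros(3),np.asarray(c["camera_matrix"]),np.array([float(c["k1"]),0,0,0,0]))[0].reshape(-1,2)
def blob(m,box):
    u0,v0,u1,v1=box;k=np.zeros(m.shape,np.uint8);k[v0:v1,u0:u1]=m[v0:v1,u0:u1]
    v,u=np.nonzero(k);return np.c_[u,v].astype(float)
def rect(P):
    (c,s,a)=cv2.minAreaRect((P*1000).astype(np.float32));return np.array(c)/1000,s,a
def yellow(c):
    h=cv2.cvtColor(c["color"],cv2.COLOR_BGR2HSV);return cv2.inRange(h,(20,120,100),(35,255,255))
E
python3 - <<'E'
from h import *
c=dict(np.load("top0.npz"));s=dict(np.load("side0.npz"))
P=onplane(c,blob(yellow(c),(165,100,280,180)),0);print("bay",rect(P))
h=cv2.cvtColor(c["color"],cv2.COLOR_BGR2HSV)
b=cv2.inRange(h,(95,140,60),(125,255,255))
uv=blob(b,(350,155,382,220));P=onplane(c,uv,0.05);print("deck front",rect(P),len(uv),P.min(0),P.max(0))
k=cv2.inRange(h,(0,0,0),(179,255,55));uv=blob(k,(440,150,465,210));P=onplane(c,uv,.132);print("bar",rect(P),len(uv))
cv2.imwrite("pics/cr_top.png",cv2.resize(c["color"][140:230,340:480],None,fx=5,fy=5,interpolation=cv2.INTER_CUBIC))
cv2.imwrite("pics/cr_side.png",cv2.resize(s["color"][215:325,310:430],None,fx=5,fy=5,interpolation=cv2.INTER_CUBIC))
E
```

```text
bay (array([0.66268677, 0.21354868]), (220.65943908691406, 130.33380126953125), 85.70750427246094)
deck front (array([ 0.51927704, -0.17320131]), (101.68788146972656, 41.857177734375), 4.179831504821777) 596 [ 0.47002452 -0.19778011] [ 0.56907957 -0.15361977]
bar (array([ 0.52197168, -0.35016006]), (10.860969543457031, 84.26302337646484), 89.9733657836914) 104
```

View pics/cr_top.png

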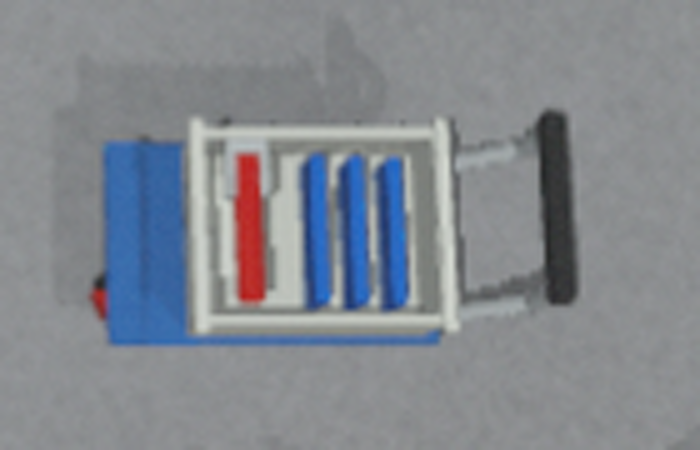

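View pics/cr_side.png

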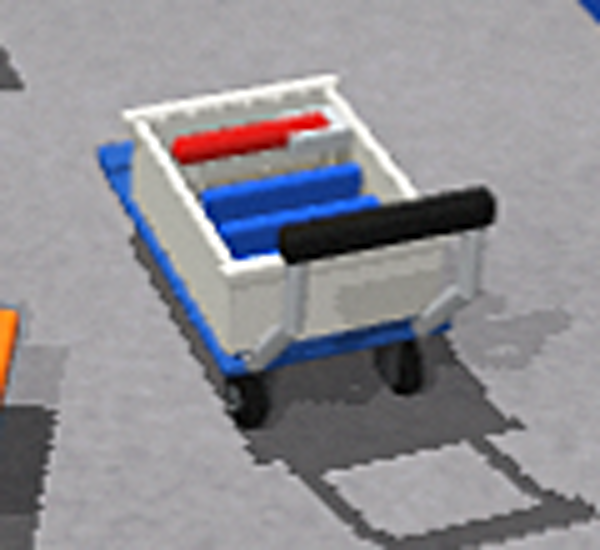

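The crops confirm the blue and white caddy: bar at right, front and deck at left, and one red castor showing at (100,300) in the crop. Next I need accurate headings.

```bash
cat >> h.py <<'E'
def pca(P):
    m=P.mean(0);w,v=np.linalg.eigh(np.cov((P-m).T));return m,v[:,1],np.sqrt(w)
def barfit(c,box,z=.132,thr=70):
    g=c["color"].max(2);k=(g<thr).astype(np.uint8)*255
    n,l,st,ce=cv2.connectedComponentsWithStats(k[box[1]:box[3],box[0]:box[2]])
    i=1+np.argmax(st[1:,4]);v,u=np.nonzero(l==i);uv=np.c_[u+box[0],v+box[1]].astype(float)
    P=onplane(c,uv,z);m,d,w=pca(P);q=(P-m)@d;ctr=m+d*(q.min()+q.max())/2
    e=(P-ctr)@np.array([-d[1],d[0]])
    return ctr,d,q.max()-q.min(),e.max()-e.min(),len(uv)
E
python3 - <<'E'
from h import *
c=dict(np.load("top0.npz"))
for thr in(60,75,90):
  r=barfit(c,(440,150,465,210),thr=thr);print(r,np.degrees(np.arctan2(r[1][1],r[1][0])))
P=onplane(c,blob(yellow(c),(165,100,280,180)),0);print(cv2.boxPoints(cv2.minAreaRect((P*1000).astype(np.float32))))
m,d,w=pca(P);print(m,d,np.degrees(np.arctan2(d[1],d[0])))
# white rim
h=cv2.cvtColor(c["color"],cv2.COLOR_BGR2HSV)
k=cv2.inRange(h,(0,0,190),(179,60,255))
uv=blob(k,(370,155,440,220));P=onplane(c,uv,.087);print("rim",cv2.boxPoints(cv2.minAreaRect((P*1000).astype(np.float32))),rect(P))
b=cv2.inRange(h,(95,140,60),(125,255,255))
for z in(.03,.04,.05):
  uv=blob(b,(350,155,380,220));P=onplane(c,uv,z);print("deck",z,cv2.boxPoints(cv2.minAreaRect((P*1000).astype(np.float32))).tolist())
s=dict(np.load("side0.npz"))
r=barfit(s,(355,240,415,280),thr=70);print(r,np.degrees(np.arctan2(r[1][1],r[1][0])))
E
```

```text
(array([ 0.52197021, -0.3502386 ]), array([-0.99998433,  0.00559796]), np.float64(0.08429848659487235), np.float64(0.011672486258679072), 173) 179.6792589003621
(array([ 0.52082984, -0.35067032]), array([-9.99999998e-01,  6.88369325e-05]), np.float64(0.0865786184150523), np.float64(0.013374866817144324), 209) 179.99605593428888
(array([ 0.52200223, -0.35057913]), array([-9.99999873e-01,  5.04567081e-04]), np.float64(0.08892713919691753), np.float64(0.014198605992392234), 226) 179.97109043454884
[[589.44464 108.40606]
 [719.4129   98.65081]
 [735.9289  318.69128]
 [605.96063 328.44653]]
[0.66190466 0.2122887 ] [0.07406252 0.9972536 ] 85.75264128755121
rim [[ 471.74463 -191.75098]
 [ 472.48926 -316.35162]
 [ 573.1511  -315.75006]
 [ 572.4065  -191.14941]] (array([ 0.52244788, -0.25375052]), (100.66368103027344, 124.60285949707031), 0.34240004420280457)
deck 0.03 [[469.6900329589844, -158.57688903808594], [472.8091735839844, -201.25697326660156], [576.4962158203125, -193.67942810058594], [573.3770751953125, -150.9993438720703]]
deck 0.04 [[468.366455078125, -157.3055877685547], [471.451416015625, -199.51853942871094], [574.003662109375, -192.0238800048828], [570.918701171875, -149.81092834472656]]
deck 0.05 [[467.0428771972656, -156.0342559814453], [470.0937805175781, -197.7801055908203], [571.51123046875, -190.3683624267578], [568.4603271484375, -148.6225128173828]]
(array([ 0.5179866 , -0.36455478]), array([-0.99954368, -0.03020641]), np.float64(0.09258994512159172), np.float64(0.02499941168877054), 328) -178.2690368094401
```

```bash
python3 - <<'E'
from h import *
c=dict(np.load("top0.npz"));D=c["depth"]
v,u=np.mgrid[0:400:2,0:640:2];uv=np.c_[u.ravel(),v.ravel()]
d=rays(c,uv);f=R.from_quat(c["orientation"]).apply([0,0,1]);z=D[uv[:,1],uv[:,0]]
P=c["origin"]+d*z[:,None];P=P[z>0]
s=dict(np.load("side0.npz"));v,u=np.mgrid[0:400:2,0:640:2];uv=np.c_[u.ravel(),v.ravel()]
d=rays(s,uv);z=s["depth"][uv[:,1],uv[:,0]];Q=(s["origin"]+d*z[:,None])[z>0]
# max-height maps 0.1 grid (cm)
for nm,A in(("top",P),("side",Q)):
  print(nm);ys=np.arange(.8,-.5,-.1);print("     y",np.round(ys,1))
  for x in np.arange(.0,.9,.1):
    r=[]
    for y in ys:
      k=(abs(A[:,0]-x)<.05)&(abs(A[:,1]-y)<.05);r.append(int(A[k,2].max()*100) if k.any() else -1)
    print(round(x,1),r)
k=(abs(P[:,0]-.522)<.045)&(P[:,1]>-.31)&(P[:,1]<-.19);print("caddy contents max z",P[k,2].max())
E
```

```text
top
     y [ 0.8  0.7  0.6  0.5  0.4  0.3  0.2  0.1  0.  -0.1 -0.2 -0.3 -0.4]
0.0 [0, 9, 0, 9, 9, 0, 0, 6, 10, 6, 0, 0, 0]
0.1 [0, 9, 23, 9, 8, 0, 0, 12, 29, 23, 0, 0, 0]
0.2 [0, 0, 23, 24, 0, 0, 0, 4, 4, 0, 13, 13, 0]
0.3 [2, 13, 20, 20, 0, 0, 0, 8, 8, 0, 8, 8, 4]
0.4 [5, 9, 5, 20, 0, 0, 0, 13, 13, 0, 8, 8, 4]
0.5 [5, 9, 5, 20, 0, 0, 0, 0, 0, 2, 8, 13, 13]
0.6 [5, 17, 21, 20, 0, 0, 0, 0, 0, 0, 8, 12, 13]
0.7 [9, 20, 20, 20, 0, 0, 0, 0, 0, 0, 0, 0, 0]
0.8 [-1, -1, 0, 0, 0, 1, 1, 1, 2, 2, 1, 6, 6]
side
     y [ 0.8  0.7  0.6  0.5  0.4  0.3  0.2  0.1  0.  -0.1 -0.2 -0.3 -0.4]
0.0 [-1, -1, -1, -1, 0, 0, 0, 34, 34, 34, 0, 0, 9]
0.1 [0, 8, 53, 54, 54, 0, 0, 6, 34, 32, 0, 0, 0]
0.2 [0, 33, 53, 54, 0, 0, 0, 4, 4, 0, 13, 13, 0]
0.3 [20, 20, 20, 20, 20, 0, 0, 8, 8, 0, 8, 8, 4]
0.4 [20, 31, -1, 20, 20, 0, 0, 13, 13, 0, 8, 8, 4]
0.5 [20, 31, -1, 20, 20, 0, 0, 0, 0, 0, 8, 12, 13]
0.6 [20, 27, 27, 20, 0, 0, 0, 0, 0, 0, 8, 8, 13]
0.7 [20, 20, 20, 20, 20, 0, 0, 0, 0, 0, 0, 0, 0]
0.8 [0, 0, 0, 0, 0, 1, 1, 1, 2, 2, 1, 6, 5]
caddy contents max z 0.08808958526551935
```

step_arm(
  slide=[
    [0, 0, -13],
    [0, 0, -13],
    [0, 0, -13],
    [-15, -31, 0],
    [-15, -31, 0],
    [-15, -31, 0],
    [-15, -31, 0],
    [-15, -31, 0],
    [-15, -31, 0],
    [-15, -31, 0],
    [-15, -31, 0],
    [-15, -31, 0],
    [-15, -31, 0],
    [-15, -31, 0],
    [-15, -31, 0],
    [-15, -31, 0],
  ],
  twist=[-5.1, -5.1, -5.2, 0, 0, 0, 0, 0, 0, 0, 0, 0, 0, 0, 0, 0],
  jaw=48,
)

```text
time: 1.43
position: [0.3608, 0.1983, 0.2784]
tool_rot: [-0.001, 1.0, -0.0, -0.0]
ft_force: [1.2, 0.2, -0.2]
grip_width: 0.0481
```

step_arm(
  slide=[
    [-11, -30, 0],
    [-11, -30, 0],
    [-11, -30, 0],
    [-11, -30, 0],
    [-11, -30, 0],
    [-11, -30, 0],
    [-11, -30, 0],
    [-11, -30, 0],
    [-11, -30, 0],
    [-11, -30, 0],
    [-6.5, -31, 0],
    [-6.5, -31, 0],
    [-6.5, -31, 0],
    [-6.5, -31, 0],
    [-6.5, -31, 0],
    [-6.5, -31, 0],
    [-6.5, -31, 0],
    [-6.5, -31, 0],
    [0, 0, 0],
    [0, 0, 0],
  ],
  twist=[0, 0, 0, 0, 0, 0, 0, 0, 0, 0, 0, 0, 0, 0, 0, 0, 0, 0, 0, 0],
)

```text
time: 3.1
position: [0.5229, -0.3494, 0.2775]
tool_rot: [0.001, 1.0, 0.001, -0.0]
ft_force: [-1.2, 0.0, 0.1]
grip_width: 0.0481
```

step_arm(
  slide=[
    [1, -2, 25],
    [0, 0, 25],
    [0, 0, 25],
    [0, 0, 20],
    [0, 0, 15],
    [0, 0, 0],
    [0, 0, 0],
  ],
  twist=[0, 0, 0, 0, 0, 0, 0],
)

```text
time: 3.68
position: [0.5217, -0.3482, 0.1679]
tool_rot: [-0.001, 1.0, 0.001, -0.001]
ft_force: [1.2, 0.2, 0.1]
grip_width: 0.0477
```

```bash
python3 - <<'E'
from h import *
from rig import robot
s=robot.camera("side");cv2.imwrite("pics/s1.png",cv2.resize(s["color"][170:310,300:460],None,fx=5,fy=4.2,interpolation=cv2.INTER_CUBIC))
E
```

```text
(no output)
```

View pics/s1.png

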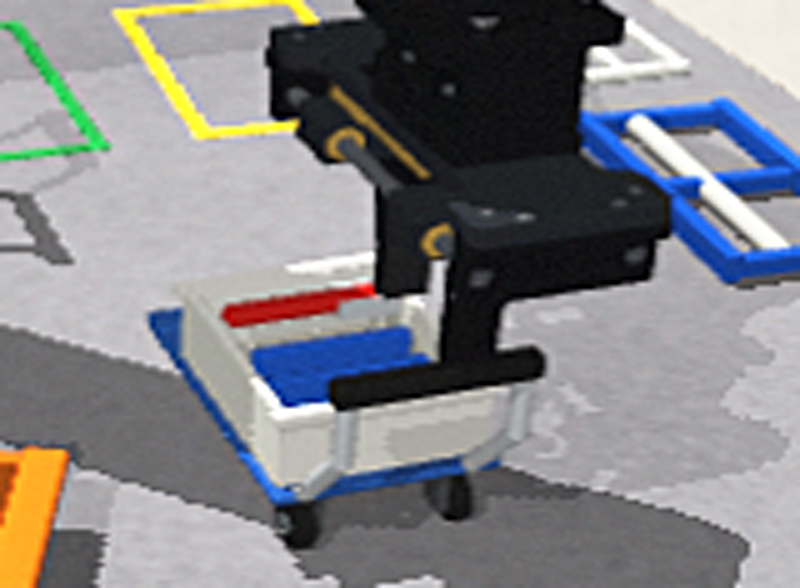

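The side view shows the near finger at (470,300) in the crop, behind the bar (330–540, 378) and roughly on its centre, with the far finger over the tub gap. Descending to grip.

step_arm(
  slide=[
    [0, -2, 15],
    [0, -1, 15],
    [0, 0, 10],
    [0, 0, 4],
    [0, 0, 0],
    [0, 0, 0],
  ],
  twist=[0, 0, 0, 0, 0, 0],
)

```text
time: 4.23
position: [0.5226, -0.3531, 0.1253]
tool_rot: [-0.001, 1.0, -0.0, 0.0]
ft_force: [-0.2, -0.1, -0.3]
grip_width: 0.0479
```

step_arm(
  slide=[
    [0, 0, 0],
    [0, 0, 0],
    [0, 0, 0],
    [0, 0, 0],
    [0, 0, 0],
    [0, 0, 0],
    [0, 0, 0],
    [0, 0, 0],
  ],
  twist=[0, 0, 0, 0, 0, 0, 0, 0],
  jaw=5,
  force=15,
)

```text
time: 4.9
position: [0.5223, -0.3531, 0.1247]
tool_rot: [-0.001, 1.0, -0.0, 0.0]
ft_force: [-0.5, -1.0, 1.0]
grip_width: 0.0119
```

step_arm(
  slide=[
    [0, 2, 0],
    [0, 4, 0],
    [0, 5, 0],
    [0, 5, 0],
    [0, 5, 0],
    [0, 5, 0],
    [0, 5, 0],
    [0, 5, 0],
    [0, 5, 0],
    [0, 5, 0],
    [0, 5, 0],
    [0, 5, 0],
    [0, 5, 0],
    [0, 5, 0],
    [0, 5, 0],
    [0, 4, 0],
    [0, 3, 0],
    [0, 2, 0],
    [0, 0, 0],
  ],
  twist=[0, 0, 0, 0, 0, 0, 0, 0, 0, 0, 0, 0, 0, 0, 0, 0, 0, 0, 0],
)

```text
time: 6.48
position: [0.5221, -0.2721, 0.1245]
tool_rot: [-0.001, 1.0, 0.0, -0.0]
ft_force: [-0.4, 0.2, 2.6]
grip_width: 0.012
```

```bash
python3 - <<'E'
from h import *
from rig import robot
print(np.round(robot.get_obs()["ft_force"],1),robot.get_obs()["moment"])
for n in("top","side"):
  s=robot.camera(n);np.savez(n+"2.npz",**s);cv2.imwrite(f"pics/{n}2.png",s["color"])
c=dict(np.load("top2.npz"));s=dict(np.load("side2.npz"))
a=cv2.resize(c["color"][140:230,320:420],None,fx=4,fy=4,interpolation=cv2.INTER_CUBIC)
b=cv2.resize(s["color"][190:290,300:400],(400,360),interpolation=cv2.INTER_CUBIC)
cv2.imwrite("pics/c2.png",np.hstack([a,b]))
E
```

```text
[-0.4  0.2  2.6] [0.10801423 0.09226139 0.02600739]
```

View pics/c2.png

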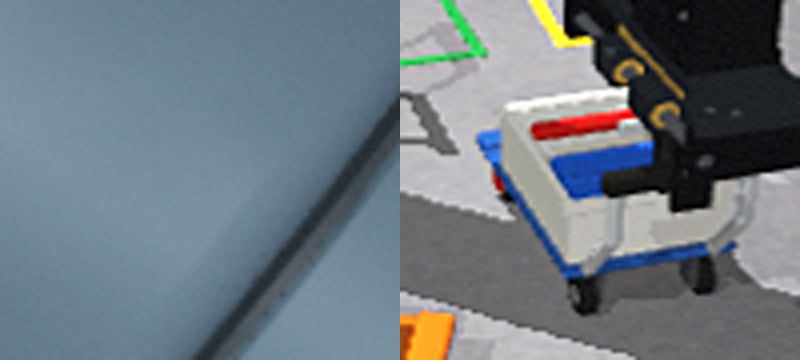

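```bash
python3 - <<'E'
from h import *
s=dict(np.load("side2.npz"))
cv2.imwrite("pics/c3.png",cv2.resize(s["color"][220:275,310:365],None,fx=10,fy=10,interpolation=cv2.INTER_CUBIC))
# expected pivots projected, red pixel centroid under deck
y=-.353+.115+.081+.0
for X in(.522-.036,.522+.036):
  print(proj(s,[[X,-.272+.19,.014],[X,-.272+.178,.014],[X,-.272+.178,0.014]]).round(1).tolist())
E
```

```text
[[325.6, 237.4], [327.1, 239.9], [327.1, 239.9]]
[[352.2, 232.9], [353.8, 235.3], [353.8, 235.3]]
```

View pics/c3.png

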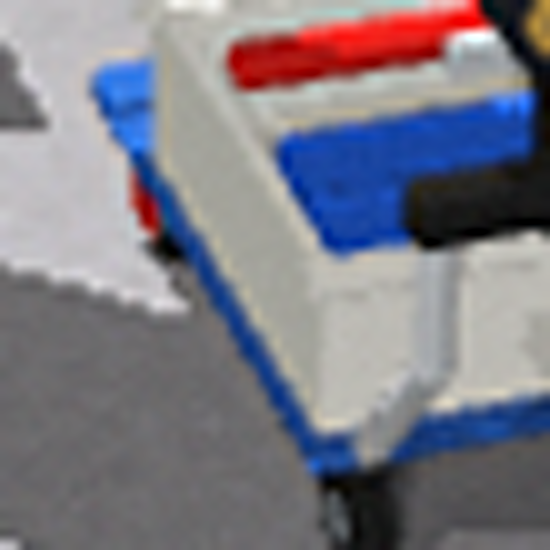

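```bash
cat > plan.py <<'E'
import numpy as np,sys,json
def plan(bar,yaw0,bay,yawb,straight=.06,step=.0055,lead=0.0):
    # bar: current TCP xy, yaw0 rad; bay centre; heading
    h=lambda a:np.array([np.cos(a),np.sin(a)])
    A=np.array(bar)+.045*h(yaw0);E=np.array(bay)-.070*h(yawb);S=E-straight*h(yawb)
    f=h(yaw0)*0+np.array([0,1.]);
    from numpy.polynomial import Polynomial as Pn
    y0,y1=A[1],S[1];L=y1-y0;m0=1/np.tan(yaw0)*L;m1=1/np.tan(yawb)*L
    M=[];b=[A[0],m0,0,S[0],m1,0]
    for t in(0,1):
        M+= [[t**k for k in range(6)],[k*t**max(k-1,0) if k else 0 for k in range(6)],[k*(k-1)*t**max(k-2,0) if k>1 else 0 for k in range(6)]]
    p=Pn(np.linalg.solve(np.array(M,float),b));dp=p.deriv()
    t=np.linspace(0,1,4001);X=p(t);Y=y0+L*t;H=np.arctan2(L,dp(t))
    ts=np.linspace(0,straight,801)[1:];X=np.r_[X,S[0]+ts*np.cos(yawb)];Y=np.r_[Y,S[1]+ts*np.sin(yawb)];H=np.r_[H,np.full(800,yawb)]
    s=np.r_[0,np.cumsum(np.hypot(np.diff(X),np.diff(Y)))]
    n=int(np.ceil(s[-1]/step));q=np.linspace(0,s[-1],n+1)
    x,y,a=(np.interp(q,s,v) for v in(X,Y,H));B=np.c_[x,y]-.045*np.c_[np.cos(a),np.sin(a)]
    print("min yaw",np.degrees(a.min()),"len",s[-1],"rows",n)
    cur=np.array(bar,float);cy=yaw0;rows=[];tw=[];pos=[]
    for i in range(1,n+1):
        d=B[i]-cur;fy=h(cy);fx=np.array([-fy[1],fy[0]])
        r=[round(float(d@fx),1e-9 and 4),round(float(d@fy),4)];w=round(-np.degrees(a[i]-cy),1)
        rows.append([round(r[0]*1000,1)+0.,round(r[1]*1000,1)+0.,0]);tw.append(w+0.)
        cur=cur+fx*rows[-1][0]/1000+fy*rows[-1][1]/1000;cy-=np.radians(w);pos.append((*cur,np.degrees(cy)))
    for k in range(0,n,20):
        print(json.dumps(rows[k:k+20]));print(json.dumps(tw[k:k+20]));print("->",np.round(pos[min(k+19,n-1)],4))
E
python3 - <<'E'
from plan import *
from rig import robot
o=robot.get_obs();from scipy.spatial.transform import Rotation as R
ty=R.from_quat(o["tool_rot"]).as_matrix()[:,1];yaw=np.arctan2(ty[1],ty[0]);print(np.degrees(yaw),o["position"],ty)
plan(o["position"][:2],yaw,(.6627,.2135),np.radians(85.75))
E
```

```text
90.05703853849401 [ 0.52217305 -0.27260235  0.12455684] [-9.95509982e-04  9.99999353e-01  5.51134707e-04]
min yaw 52.88429907967077 len 0.4057006835349823 rows 74
[[0.2, 5.5, 0], [0.4, 5.5, 0], [0.7, 5.5, 0], [0.8, 5.4, 0], [1.1, 5.5, 0], [1.2, 5.5, 0], [1.4, 5.5, 0], [1.4, 5.6, 0], [1.5, 5.5, 0], [1.5, 5.5, 0], [1.5, 5.5, 0], [1.5, 5.5, 0], [1.5, 5.5, 0], [1.3, 5.5, 0], [1.3, 5.5, 0], [1.3, 5.5, 0], [1.1, 5.5, 0], [1.1, 5.5, 0], [1.0, 5.5, 0], [0.9, 5.5, 0]]
[0.2, 0.6, 0.9, 1.2, 1.4, 1.7, 1.8, 1.9, 2.1, 2.0, 2.1, 2.0, 1.9, 1.9, 1.8, 1.7, 1.5, 1.5, 1.3, 1.2]
-> [ 0.5254 -0.1616 59.357 ]
[[0.8, 5.5, 0], [0.7, 5.5, 0], [0.6, 5.5, 0], [0.6, 5.4, 0], [0.5, 5.5, 0], [0.4, 5.5, 0], [0.3, 5.5, 0], [0.3, 5.5, 0], [0.2, 5.5, 0], [0.2, 5.4, 0], [0.1, 5.5, 0], [0.0, 5.5, 0], [0.0, 5.5, 0], [-0.1, 5.5, 0], [-0.1, 5.5, 0], [-0.3, 5.4, 0], [-0.2, 5.5, 0], [-0.4, 5.5, 0], [-0.4, 5.5, 0], [-0.5, 5.5, 0]]
[1.1, 1.0, 0.8, 0.8, 0.7, 0.5, 0.5, 0.4, 0.3, 0.2, 0.1, 0.1, -0.1, -0.1, -0.2, -0.3, -0.3, -0.5, -0.6, -0.6]
-> [ 0.5866 -0.0708 55.557 ]
[[-0.5, 5.5, 0], [-0.6, 5.5, 0], [-0.7, 5.4, 0], [-0.8, 5.5, 0], [-0.8, 5.5, 0], [-1.0, 5.5, 0], [-1.0, 5.5, 0], [-1.0, 5.5, 0], [-1.2, 5.5, 0], [-1.2, 5.5, 0], [-1.3, 5.5, 0], [-1.3, 5.5, 0], [-1.4, 5.5, 0], [-1.4, 5.5, 0], [-1.3, 5.5, 0], [-1.3, 5.5, 0], [-1.2, 5.5, 0], [-1.2, 5.5, 0], [-1.0, 5.5, 0], [-0.8, 5.5, 0]]
[-0.7, -0.9, -0.9, -1.1, -1.1, -1.3, -1.3, -1.5, -1.6, -1.6, -1.8, -1.8, -1.8, -1.8, -1.9, -1.7, -1.7, -1.5, -1.4, -1.1]
-> [6.4700e-01 2.2400e-02 8.4057e+01]
[[-0.6, 5.5, 0], [-0.5, 5.5, 0], [-0.1, 5.5, 0], [0.0, 5.4, 0], [0.0, 5.5, 0], [0.0, 5.5, 0], [0.0, 5.5, 0], [0.0, 5.5, 0], [0.0, 5.5, 0], [0.0, 5.4, 0], [0.0, 5.5, 0], [0.0, 5.5, 0], [0.0, 5.5, 0], [0.0, 5.5, 0]]
[-0.9, -0.6, -0.2, 0.0, 0.0, 0.0, 0.0, 0.0, 0.0, 0.0, 0.0, 0.0, 0.0, 0.0]
-> [ 0.6542  0.0988 85.757 ]
```

step_arm(
  slide=[
    [0.2, 5.5, 0],
    [0.4, 5.5, 0],
    [0.7, 5.5, 0],
    [0.8, 5.4, 0],
    [1.1, 5.5, 0],
    [1.2, 5.5, 0],
    [1.4, 5.5, 0],
    [1.4, 5.6, 0],
    [1.5, 5.5, 0],
    [1.5, 5.5, 0],
    [1.5, 5.5, 0],
    [1.5, 5.5, 0],
    [1.5, 5.5, 0],
    [1.3, 5.5, 0],
    [1.3, 5.5, 0],
    [1.3, 5.5, 0],
    [1.1, 5.5, 0],
    [1.1, 5.5, 0],
    [1.0, 5.5, 0],
    [0.9, 5.5, 0],
  ],
  twist=[0.2, 0.6, 0.9, 1.2, 1.4, 1.7, 1.8, 1.9, 2.1, 2.0, 2.1, 2.0, 1.9, 1.9, 1.8, 1.7, 1.5, 1.5, 1.3, 1.2],
)

```text
time: 8.25
position: [0.5252, -0.161, 0.1246]
tool_rot: [0.265, 0.964, 0.0, -0.0]
ft_force: [-1.8, -0.9, 3.5]
grip_width: 0.0116
```

```bash
python3 - <<'E'
from h import *
from rig import robot
o=robot.get_obs();print(o["position"],o["ft_force"].round(1),o["moment"].round(2))
ty=R.from_quat(o["tool_rot"]).as_matrix()[:,1];print(np.degrees(np.arctan2(ty[1],ty[0])))
s=robot.camera("side");cv2.imwrite("pics/s4.png",cv2.resize(s["color"][150:290,280:460],None,fx=4,fy=4,interpolation=cv2.INTER_CUBIC))
E
```

```text
[ 0.52516012 -0.16098139  0.12456217] [-1.8 -0.9  3.5] [-0.16  0.09  0.01]
59.25175409431718
```

View pics/s4.png

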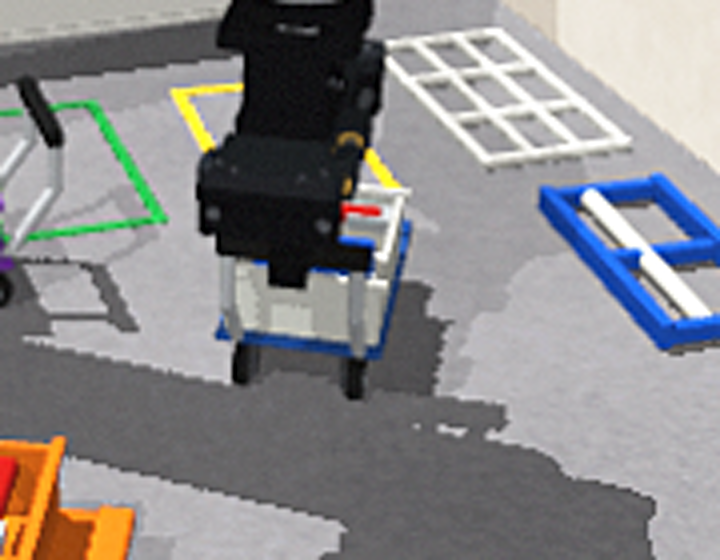

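The caddy has turned with the gripper, its wheels are on the bench and the forces are small. The bay corner is at (400,188) in the crop, ahead of it. Continuing along the path.

step_arm(
  slide=[
    [0.8, 5.5, 0],
    [0.7, 5.5, 0],
    [0.6, 5.5, 0],
    [0.6, 5.4, 0],
    [0.5, 5.5, 0],
    [0.4, 5.5, 0],
    [0.3, 5.5, 0],
    [0.3, 5.5, 0],
    [0.2, 5.5, 0],
    [0.2, 5.4, 0],
    [0.1, 5.5, 0],
    [0.0, 5.5, 0],
    [0.0, 5.5, 0],
    [-0.1, 5.5, 0],
    [-0.1, 5.5, 0],
    [-0.3, 5.4, 0],
    [-0.2, 5.5, 0],
    [-0.4, 5.5, 0],
    [-0.4, 5.5, 0],
    [-0.5, 5.5, 0],
  ],
  twist=[1.1, 1.0, 0.8, 0.8, 0.7, 0.5, 0.5, 0.4, 0.3, 0.2, 0.1, 0.1, -0.1, -0.1, -0.2, -0.3, -0.3, -0.5, -0.6, -0.6],
)

```text
time: 9.97
position: [0.5868, -0.0706, 0.1245]
tool_rot: [0.296, 0.955, 0.0, -0.0]
ft_force: [-2.9, 0.4, 4.7]
grip_width: 0.0115
```

step_arm(
  slide=[
    [-0.5, 5.5, 0],
    [-0.6, 5.5, 0],
    [-0.7, 5.4, 0],
    [-0.8, 5.5, 0],
    [-0.8, 5.5, 0],
    [-1.0, 5.5, 0],
    [-1.0, 5.5, 0],
    [-1.0, 5.5, 0],
    [-1.2, 5.5, 0],
    [-1.2, 5.5, 0],
    [-1.3, 5.5, 0],
    [-1.3, 5.5, 0],
    [-1.4, 5.5, 0],
    [-1.4, 5.5, 0],
    [-1.3, 5.5, 0],
    [-1.3, 5.5, 0],
    [-1.2, 5.5, 0],
    [-1.2, 5.5, 0],
    [-1.0, 5.5, 0],
    [-0.8, 5.5, 0],
  ],
  twist=[-0.7, -0.9, -0.9, -1.1, -1.1, -1.3, -1.3, -1.5, -1.6, -1.6, -1.8, -1.8, -1.8, -1.8, -1.9, -1.7, -1.7, -1.5, -1.4, -1.1],
)

```text
time: 11.63
position: [0.6473, 0.0225, 0.1246]
tool_rot: [0.051, 0.999, -0.0, 0.0]
ft_force: [1.1, -0.5, 2.9]
grip_width: 0.0118
```

```bash
python3 - <<'E'
from h import *
from rig import robot
o=robot.get_obs();print(o["position"],o["ft_force"].round(1),o["moment"].round(2))
ty=R.from_quat(o["tool_rot"]).as_matrix()[:,1];print(np.degrees(np.arctan2(ty[1],ty[0])))
s=robot.camera("side");cv2.imwrite("pics/s5.png",cv2.resize(s["color"][120:260,270:450],None,fx=4,fy=4,interpolation=cv2.INTER_CUBIC))
E
```

```text
[0.64727717 0.02254431 0.1246311 ] [ 1.1 -0.5  2.9] [-0.12 -0.12 -0.08]
84.19774207341744
```

View pics/s5.png

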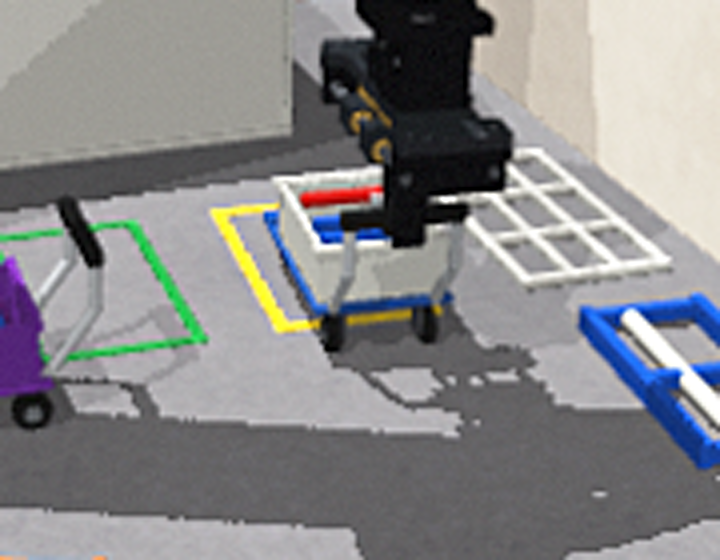

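The caddy is entering the yellow bay, with its rear wheels at (330,330) and (425,322) in the crop. Now the final straight run.

step_arm(
  slide=[
    [-0.6, 5.5, 0],
    [-0.5, 5.5, 0],
    [-0.1, 5.5, 0],
    [0.0, 5.4, 0],
    [0.0, 5.5, 0],
    [0.0, 5.5, 0],
    [0.0, 5.5, 0],
    [0.0, 5.5, 0],
    [0.0, 5.5, 0],
    [0.0, 5.4, 0],
    [0.0, 5.5, 0],
    [0.0, 5.0, 0],
    [0.0, 4.0, 0],
    [0.0, 3.0, 0],
    [0.0, 2.5, 0],
    [0, 1.7, 0],
    [0, 0, 0],
    [0, 0, 0],
    [0, 0, 0],
  ],
  twist=[-0.9, -0.6, -0.2, 0, 0, 0, 0, 0, 0, 0, 0, 0, 0, 0, 0, 0, 0, 0, 0],
)

```text
time: 13.27
position: [0.6541, 0.0983, 0.1245]
tool_rot: [0.037, 0.999, 0.0, -0.0]
ft_force: [0.5, 0.2, 4.4]
grip_width: 0.0116
```

```bash
python3 - <<'E'
from h import *
from rig import robot
o=robot.get_obs();print(o["position"],o["ft_force"].round(1),o["moment"].round(2))
ty=R.from_quat(o["tool_rot"]).as_matrix()[:,1];print(np.degrees(np.arctan2(ty[1],ty[0])))
s=robot.camera("side");cv2.imwrite("pics/s6.png",cv2.resize(s["color"][120:240,290:430],None,fx=5,fy=5,interpolation=cv2.INTER_CUBIC))
c=robot.camera("top");cv2.imwrite("pics/t6.png",c["color"])
E
```

```text
[0.65411871 0.09834441 0.12453652] [0.5 0.2 4.4] [ 0.14 -0.18 -0.04]
85.7384189010258
```

View pics/s6.png

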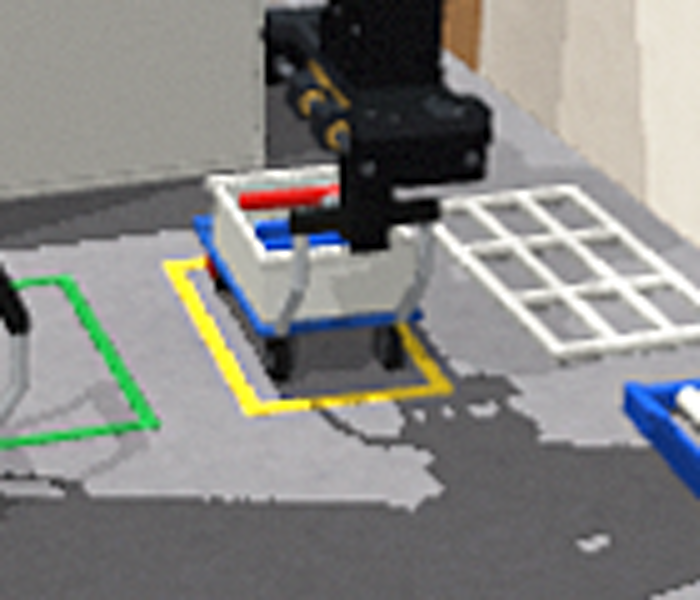

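View pics/t6.png

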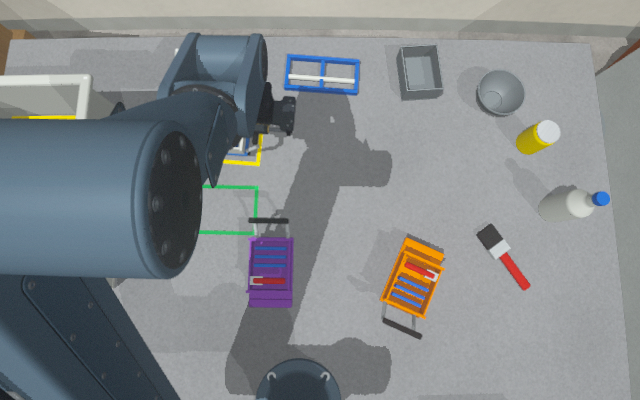

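The caddy sits inside the yellow tape (crop corners (165,265), (250,410) and (450,388)) with the bar at (365,215). Releasing, then going straight up.

step_arm(
  slide=[
    [0, 0, 0],
    [0, 0, 0],
    [0, 0, 0],
    [0, 0, 0],
    [0, 0, 0],
    [0, 0, 0],
  ],
  twist=[0, 0, 0, 0, 0, 0],
  jaw=48,
)

```text
time: 13.87
position: [0.6539, 0.0982, 0.1242]
tool_rot: [0.037, 0.999, -0.0, -0.0]
ft_force: [-0.1, 0.3, -0.4]
grip_width: 0.0432
```

step_arm(
  slide=[
    [0, 0, -8],
    [0, 0, -15],
    [0, 0, -20],
    [0, 0, -25],
    [0, 0, -30],
    [0, 0, -30],
    [0, 0, -20],
    [30, -20, 0],
    [30, -30, 0],
    [20, -35, 0],
    [10, -35, 0],
    [10, -35, 0],
    [10, -35, 0],
    [0, -35, 0],
    [0, -35, 0],
    [0, -35, 0],
    [0, -30, 0],
    [0, -20, 0],
    [0, 0, 0],
  ],
  twist=[0, 0, 0, 0, 0, 0, 0, 0, 0, 0, 0, 0, 0, 0, 0, 0, 0, 0, 0],
)

```text
time: 15.45
position: [0.5196, -0.2419, 0.2733]
tool_rot: [0.039, 0.999, -0.002, 0.001]
ft_force: [1.2, -1.1, 0.6]
grip_width: 0.0479
```

```bash
python3 - <<'E'
from h import *
from rig import robot
o=robot.get_obs();print(o["time"],o["position"])
for n in("top","side"):
  s=robot.camera(n);np.savez(n+"7.npz",**s);cv2.imwrite(f"pics/{n}7.png",s["color"])
  y,x,Y,X=((100,165,180,285),(130,290,230,410))[n=="side"]
  cv2.imwrite(f"pics/{n}7c.png",cv2.resize(s["color"][y:Y,x:X],None,fx=6,fy=6,interpolation=cv2.INTER_CUBIC))
E
```

```text
15.45 [ 0.51955264 -0.24186587  0.27333954]
```

View pics/top7c.png

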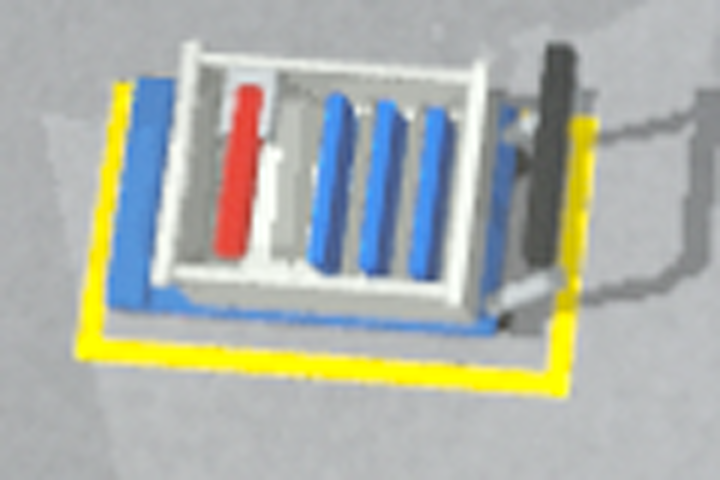

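View pics/side7c.png

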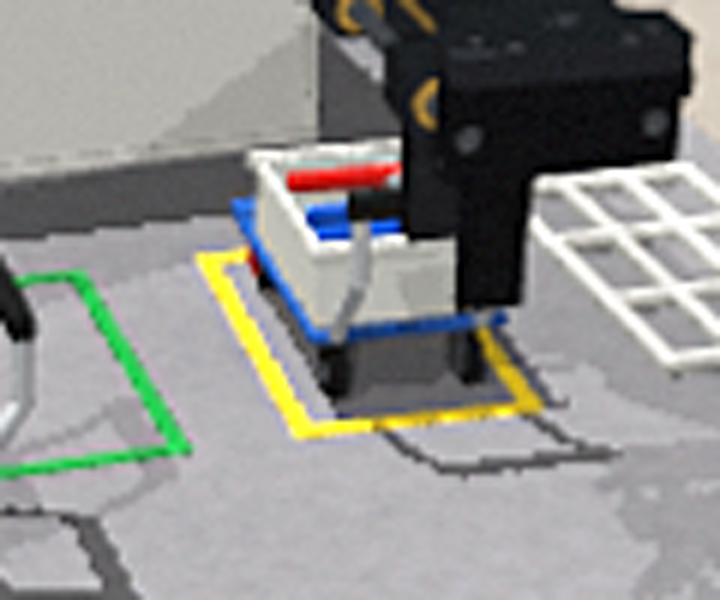

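```bash
python3 - <<'E'
from h import *
c=dict(np.load("top7.npz"));h=cv2.cvtColor(c["color"],cv2.COLOR_BGR2HSV)
k=cv2.inRange(h,(0,0,185),(179,60,255));n,l,st,ce=cv2.connectedComponentsWithStats(k[100:180,165:250]);
i=1+np.argmax(st[1:,4]);v,u=np.nonzero(l==i);P=onplane(c,np.c_[u+165,v+100].astype(float),.087)
b=cv2.boxPoints(cv2.minAreaRect((P*1000).astype(np.float32)));print(b,rect(P))
ctr=rect(P)[0]
r=barfit(c,(248,100,265,150),thr=85);print("bar",r,np.degrees(np.arctan2(r[1][1],r[1][0])))
bay=np.array([.6627,.2135]);a=np.radians(85.75);f=np.array([np.cos(a),np.sin(a)]);g=np.array([-f[1],f[0]])
for nm,p in(("rim",ctr+.016*f),("bar",r[0]+.115*f)):
  e=(p-bay)*1000;print(nm,"origin err fwd,left mm",e@f,e@g)
E
```

```text
[[534.0562  284.18555]
 [534.1429  118.28911]
 [578.53754 118.31232]
 [578.45087 284.20874]] (array([0.55629688, 0.20124893]), (44.394622802734375, 165.89645385742188), 0.029944758862257004)
bar (array([0.65195962, 0.09588187]), array([-0.9994615 ,  0.03281332]), np.float64(0.08570039485585332), np.float64(0.010026831678616803), 82) 178.11959786110825
rim origin err fwd,left mm -4.102754891406232 105.20262794011259
bar origin err fwd,left mm -3.0906550424545465 1.9943454839525403
```

```bash
python3 - <<'E'
from h import *
c=dict(np.load("top7.npz"));h=cv2.cvtColor(c["color"],cv2.COLOR_BGR2HSV)
a=np.radians(85.75);f=np.array([np.cos(a),np.sin(a)]);g=np.array([-f[1],f[0]]);bay=np.array([.6627,.2135])
# rim corners read in crop (outer): front-right, rear-right, rear-left, front-left
uv=np.array([[185,42],[488,62],[468,308],[152,284]])/6-.4+[165,100]
P=onplane(c,uv,.087);print(P);Q=P.mean(0)
hd=np.degrees(np.arctan2(*((P[0]+P[3]-P[1]-P[2])[::-1])));e=(Q+.016*f-bay)*1000;print("heading",hd,"err",e@f,e@g)
E
```

```text
[[0.71748202 0.25742057]
 [0.70875492 0.13173215]
 [0.6037542  0.13605841]
 [0.61368159 0.26462923]]
heading 85.80384243739782 err -0.12785233824969078 0.5882257046654419
```

```bash
python3 -c "
from rig import robot
print(robot.hand_in())"
```

```text
the job is handed in; nothing more can be done
None
```

The blue and white caddy is parked in the yellow bay and let go, and I handed the job in at about 15.5 s; no verdict was reported. I pinched its bar and pushed it about 80 mm straight ahead. I then steered it through an S-curve that followed its fixed rear wheels and ended with a 60 mm straight run.

**Position and heading:** In the last top view, the tub rim corners, read by eye from an enlarged crop, put the caddy's origin within about 1 mm of the bay centre. The heading came out at 85.8°, against 85.75° for the bay.

**Disagreements:**
- A bar fit put the origin 3 mm short and 2 mm to the left, with a heading about 2° off. That is still well inside the limits.
- One automatic rim mask picked up the wrong region and was discarded.

**Castors:** The left castor could be seen trailing straight after the first push and again at the end. The right castor was never in view, so I infer that it is straight from the distance rolled.

**Forces:** The wrist force stayed within about 6 N at every reading, and the wheels looked to be on the bench in each picture taken along the way. The arm was clear of everything at hand-in.

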